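# Find the loose clamp bolt and hold its cap open

### The job

One of the three bolts on the black terminal block is loose: tap their white sprung tips gently from above (never more than 40 N) until you find the bolt that sinks and does not come back up, and push that one down as far as it goes. Then take that bolt's coloured cap by its grip, lift it open to at least 50 degrees and finish while still holding it there, so that the terminal beneath can be inspected. Keep the other two caps shut and leave the spool, the meter and the screwdriver where they are.

Things in the scene. Friction and masses are not known exactly. Their poses are not given: they have to be found in the camera images.
- block: Black terminal block fixed to the bench, 150 (x) x 220 (y) x 55 mm high; origin at the centre of its underside, z up. Its own -x side is the front, roughly towards the robot. Three stations lie along its y at +72 (red), 0 (yellow), -72 mm (green). At each station a steel bolt with a white sprung tip stands upright at x = -55 mm, and behind it a coloured cap covers the terminal, x = -15 to 65 mm, hinged at its far (+x) end
- bolt_red_top (a point): Centre of the top of the red station's bolt, 18 mm above the block's top, 73 mm above the bench; it goes down with the bolt. The bolt is an upright steel cylinder, 22 mm diameter, its top 8 mm a white insulating tip, 18 mm diameter, sprung at 5 N per mm: it gives up to 6 mm when pressed and springs back, on all three bolts (the point does not follow that)
- bolt_red (a joint): How far the steel bolt of the red station has sunk, m: 0 as found. Two of the three bolts are tight and sink less than 2 mm; the loose one slides down by 8 mm under a push on its tip of about 3 N (6 to 10 N is plenty) and then stays down. Which one differs from start to start and cannot be seen beforehand
- cap_red_knob (a point): Centre of the red cap's grip: an upright disc, 20 mm diameter, 12 mm thick along the block's y (pinch its two flat faces from above), standing on a post, centre 99 mm above the bench with the cap shut. It is 28 mm above the cap plate (46 mm wide, 4 mm thick), 13 mm in from the plate's free end, and moves with the cap; from the hinge axis it lies 67 mm to -x and 32 mm up when shut
- cap_red_hinge (a point): Middle of the red cap's hinge axis (parallel to the block's y), 67 mm above the bench
- cap_red (a joint): Angle of the red cap, rad: 0 shut, grows as the free end near the bolt rises up and away from the robot, stop at 1.3. A light spring (1 to 2 N at the grip) shuts it when let go
- bolt_yellow_top (a point): Centre of the top of the yellow station's bolt, 18 mm above the block's top, 73 mm above the bench; it goes down with the bolt. The bolt is an upright steel cylinder, 22 mm diameter, its top 8 mm a white insulating tip, 18 mm diameter, sprung at 5 N per mm: it gives up to 6 mm when pressed and springs back, on all three bolts (the point does not follow that)
- bolt_yellow (a joint): How far the steel bolt of the yellow station has sunk, m: 0 as found. Two of the three bolts are tight and sink less than 2 mm; the loose one slides down by 8 mm under a push on its tip of about 3 N (6 to 10 N is plenty) and then stays down. Which one differs from start to start and cannot be seen beforehand
- cap_yellow_knob (a point): Centre of the yellow cap's grip: an upright disc, 20 mm diameter, 12 mm thick along the block's y (pinch its two flat faces from above), standing on a post, centre 99 mm above the bench with the cap shut. It is 28 mm above the cap plate (46 mm wide, 4 mm thick), 13 mm in from the plate's free end, and moves with the cap; from the hinge axis it lies 67 mm to -x and 32 mm up when shut
- cap_yellow_hinge (a point): Middle of the yellow cap's hinge axis (parallel to the block's y), 67 mm above the bench
- cap_yellow (a joint): Angle of the yellow cap, rad: 0 shut, grows as the free end near the bolt rises up and away from the robot, stop at 1.3. A light spring (1 to 2 N at the grip) shuts it when let go
- bolt_green_top (a point): Centre of the top of the green station's bolt, 18 mm above the block's top, 73 mm above the bench; it goes down with the bolt. The bolt is an upright steel cylinder, 22 mm diameter, its top 8 mm a white insulating tip, 18 mm diameter, sprung at 5 N per mm: it gives up to 6 mm when pressed and springs back, on all three bolts (the point does not follow that)
- bolt_green (a joint): How far the steel bolt of the green station has sunk, m: 0 as found. Two of the three bolts are tight and sink less than 2 mm; the loose one slides down by 8 mm under a push on its tip of about 3 N (6 to 10 N is plenty) and then stays down. Which one differs from start to start and cannot be seen beforehand
- cap_green_knob (a point): Centre of the green cap's grip: an upright disc, 20 mm diameter, 12 mm thick along the block's y (pinch its two flat faces from above), standing on a post, centre 99 mm above the bench with the cap shut. It is 28 mm above the cap plate (46 mm wide, 4 mm thick), 13 mm in from the plate's free end, and moves with the cap; from the hinge axis it lies 67 mm to -x and 32 mm up when shut
- cap_green_hinge (a point): Middle of the green cap's hinge axis (parallel to the block's y), 67 mm above the bench
- cap_green (a joint): Angle of the green cap, rad: 0 shut, grows as the free end near the bolt rises up and away from the robot, stop at 1.3. A light spring (1 to 2 N at the grip) shuts it when let go
- spool_mid (a point): Centre of a blue wire spool standing on its flange, 70 mm diameter, 50 mm high; leave alone
- meter_mid (a point): Centre of a yellow hand meter lying flat, 150 x 75 x 32 mm; leave alone
- driver_grip (a point): Middle of the handle of a screwdriver lying on the bench beyond the block; leave alone

How it is judged:
On the way:
1. the loose bolt has been found: tapped down by more than 4.5 mm, all caps shut (value of joint any of bolt_red, bolt_yellow, bolt_green above 0.0045 m and value of joint each of cap_red, cap_yellow, cap_green below 0.15 rad), for 0.1 s.
At the end, for the whole second after the job is handed in: The loose bolt is sunk by more than 4.5 mm, its own cap is open by more than 0.8 rad (46 degrees) and touched by the fingers that hold it, the other two caps are shut (under 0.15 rad), and spool, meter and screwdriver lie within 30 mm of where they were (((value of joint bolt_red above 0.0045 m and value of joint cap_red above 0.8 rad and contact force between the fingers and cap_red above 0.3 N and value of joint each of cap_yellow, cap_green below 0.15 rad) or (value of joint bolt_yellow above 0.0045 m and value of joint cap_yellow above 0.8 rad and contact force between the fingers and cap_yellow above 0.3 N and value of joint each of cap_red, cap_green below 0.15 rad) or (value of joint bolt_green above 0.0045 m and value of joint cap_green above 0.8 rad and contact force between the fingers and cap_green above 0.3 N and value of joint each of cap_red, cap_yellow below 0.15 rad)) and distance of each of spool_mid, meter_mid, driver_grip from where it was at the start of the episode below 0.03 m); the arm keeps its last pose, push and grip.
It fails at once if a cap is opened (over 0.3 rad) although its bolt is not the loose one or has not been tapped down ((value of joint cap_red above 0.3 rad and value of joint bolt_red below 0.003 m) or (value of joint cap_yellow above 0.3 rad and value of joint bolt_yellow below 0.003 m) or (value of joint cap_green above 0.3 rad and value of joint bolt_green below 0.003 m)).
It fails at once if a bolt is hit or pressed with more than 40 N (contact force between any of the fingers, the arm and bolt_red above 40 N or contact force between any of the fingers, the arm and bolt_yellow above 40 N or contact force between any of the fingers, the arm and bolt_green above 40 N).
It fails at once if the spool, the meter or the screwdriver is moved by more than 30 mm (distance of any of spool_mid, meter_mid, driver_grip from where it was at the start of the episode above 0.03 m).
It also fails if it takes over 51 s, if anything falls off the work surface, if the arm or the gripper's body presses on something with over 40 N, if the wrist force passes 120 N, or if a joint passes its speed limit or range.

### The arm

A 6-joint arm with a two-finger parallel gripper is mounted at the origin on the work surface. World frame = base frame: x ahead of the robot, y to its left, z up, the work surface at z = 0. Lengths are in m, angles in rad, forces in N, time in s.
With the tool pointing down it reaches from about 0.15 to 0.775 m from the base axis. Payload 6.1 kg.
Tool frame: the origin (TCP) lies midway between the tips of the shut fingers; the grasp point (between the pads) lies 19 mm behind it; z points along the fingers, y is the direction in which the jaws open and shut (so a half turn about z gives the same grasp; the last joint's range is limited). The gripper opens to 85 mm and grips with 20 to 120 N. Pads are 22 mm wide; open, the fingers measure 114 mm over their backs; the gripper's body (76 mm by 85 mm) begins 54 mm behind the grasp point. The pads swing forward as they close: fully open they stand 13 mm farther back than shut.
Start: joints at [1.241, 0.126, -0.04, 1.405, 0, 1.571], TCP at [0.17, 0.497, 0.231] pointing down, gripper open.
Joint ranges: [-2.72, 2.72], [-0.95, 1.95], [-1.27, 1.35], [-1.78, 2.02], [-1.46, 1.47], [-3.14, 3.14]. Speed limits (rad/s): [2.39, 2.39, 3.01, 3.14, 3.14, 3.14].

### API

Orientations are given as a unit quaternion [w, x, y, z].
In Python, from rig import ctrl gives the robot as it stands. The module is installed in compiled form; this text tells all that it offers. Calls block until the motion is done:
- ctrl.movep(position, orientation): joint-space move of the TCP to a pose.
- ctrl.line_to(position, orientation=None, rate=0.15, max_force=None): straight line of the TCP; orientation=None keeps the orientation; rate is the mean speed in m/s. With max_force (N) it stops when the force on the tool has changed by that much, and returns True; else False.
- ctrl.movej(angles): joint-space move.
- ctrl.let_go() and ctrl.gripper_close(squeeze=None): open the fingers fully, or close them until they stop; squeeze is the grip in N (None keeps the last).
- ctrl.hold(seconds).
- ctrl.inverse_kinematics(position, orientation): joint angles nearest the present ones, or None.
- ctrl.read_camera(name): name is "scene" or "side" or "wrist"; returns a dict with "color" (400x640x3 uint8, red, green, blue), "fx", "fy", "cx", "cy" (pixels), "T" (4x4, takes a point from camera to world coordinates); the wrist camera has in their place "hand_eye" (4x4, takes a point from camera to tool coordinates, whose origin is the TCP and whose axes are the flange's). Camera axes: x right, y down, z forward; pixel columns grow to the right and rows downward; lengths in m; the calibration is good to about 2 mm. The wrist camera is an equidistant fisheye: a pixel r from the principal point sees the ray r / f radians off the axis. A picture is of the moment at which its call begins: read the wrist's pose just before it. There is no depth.
A pose or a line that the arm cannot do raises ctrl.MotionError and nothing moves.
- ctrl.hand_in(): hands the job in, once; it reports no verdict.
Readings, each from a call of its own:
- ctrl.current_time_s(): time.
- ctrl.current_q(): joint angles.
- ctrl.current_joint_velocities(): joint speeds.
- ctrl.current_effort(): joint torques, N m.
- ctrl.current_eef_pos(): TCP position.
- ctrl.current_ee_rot(): TCP orientation.
- ctrl.current_ft_force(): force on the tool from outside, world axes, zero at the start.
- ctrl.current_wrist_torque(): the same for the moment, N m.
- ctrl.current_width(): finger opening in m.
Only numpy, scipy, OpenCV 4.12 (cv2) and the standard library are available. Lean on these libraries where they do the work, as an engineer would, in place of code of your own. Each camera call takes 0.05 s, during which the arm holds its last target. There are 200 camera calls.

## Working session

There is one attempt and no reset: what is moved stays moved. The work goes in short steps, each a Python script; the robot and the scene stay as the last script left them, time stands still between calls to the robot, and variables do not carry over. Pictures are saved under pics/ and viewed, about 8 in all and at most 12, crops included, and the job is handed in when it is done.

```bash
mkdir -p pics; python3 - <<'E'
from rig import ctrl
import cv2,numpy as np
for n in("scene","side"):
    c=ctrl.read_camera(n); cv2.imwrite(f"pics/{n}.png",c["color"][:,:,::-1]); np.savez(f"{n}.npz",**c)
    print(n,c["fx"],c["fy"],c["cx"],c["cy"],np.round(c["T"],3).tolist())
print(ctrl.current_time_s(),ctrl.current_ee_rot(),ctrl.current_eef_pos())
E
```

```text
scene 371.5110883533898 371.5110883533898 322.9516994217854 197.68577172579202 [[-0.427, 0.515, -0.743, 1.213], [0.904, 0.258, -0.341, 0.289], [0.016, -0.817, -0.576, 0.571], [0.0, 0.0, 0.0, 1.0]]
side 389.8693787337307 389.8693787337307 321.7862579798924 204.90015506749432 [[0.957, -0.182, 0.225, 0.438], [-0.289, -0.601, 0.745, -0.578], [-0.0, -0.779, -0.627, 0.604], [0.0, 0.0, 0.0, 1.0]]
0.1 [-1.22198104e-04  1.64160242e-01  9.86433408e-01 -7.29310400e-04] [0.16989775 0.49634308 0.2306001 ]
```

View pics/scene.png

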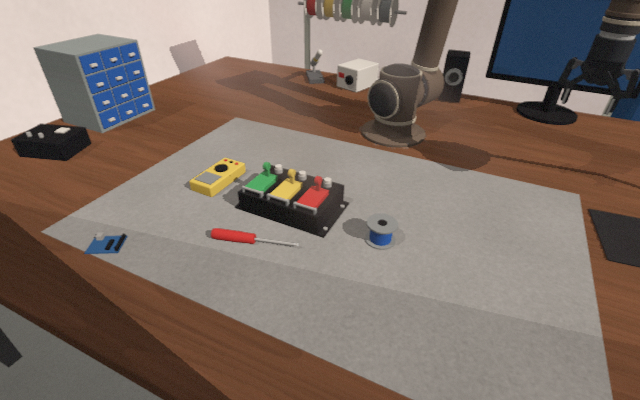

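View pics/side.png

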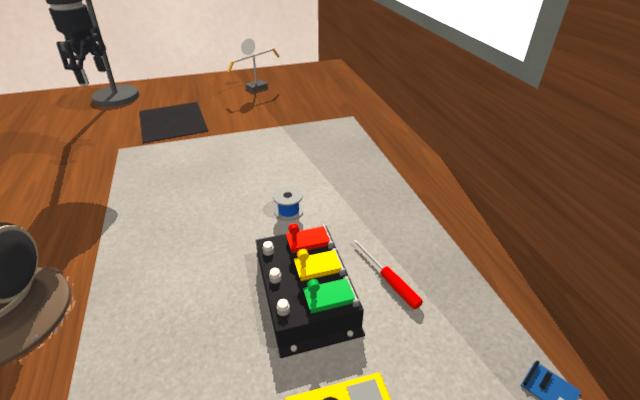

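The scene view shows the white tips at about (278,169), (302,175) and (327,182). In the side view they are at (283,306), (274,273) and (268,246), with the knobs at (313,285), (302,255) and (294,229). Next I'll cast rays through these.

```bash
cat > h.py <<'E'
import numpy as np,cv2
def cast(c,u,v,z):
    T=c["T"]; d=T[:3,:3]@np.array([(u-c["cx"])/c["fx"],(v-c["cy"])/c["fy"],1]); o=T[:3,3]
    return o+d*(z-o[2])/d[2]
def blob(img,u,v,r=9):
    """centroid of bright unsaturated pixels near u,v"""
    p=img[v-r:v+r+1,u-r:u+r+1].astype(int); m=((p.min(2)>150)&(p.max(2)-p.min(2)<40)).astype(np.uint8)
    n,l,s,ce=cv2.connectedComponentsWithStats(m)
    i=1+np.argmax(s[1:,4]); return ce[i]+[u-r,v-r],s[i]
E
python3 - <<'E'
from h import *
P={"scene":[(327,182),(302,175),(278,169)],"side":[(268,246),(274,273),(283,306)]}
K={"scene":[(318,181),(292,173),(267,167)],"side":[(294,229),(302,255),(313,285)]}
for n in P:
    c=np.load(n+".npz")
    for (u,v),k in zip(P[n],K[n]):
        ce,s=blob(c["color"],u,v); print(n,ce.round(1),s[2:],cast(c,*ce,.069).round(4),"knob",cast(c,*k,.099).round(4))
E
```

```text
scene [327.8 179.6] [ 8  7 40] [ 0.4893 -0.0306  0.069 ] knob [ 0.5485 -0.0297  0.099 ]
scene [302.4 172.9] [ 7  7 36] [ 0.4893 -0.1029  0.069 ] knob [ 0.5446 -0.1018  0.099 ]
scene [278.6 166.1] [ 8  6 35] [ 0.4873 -0.1755  0.069 ] knob [ 0.5476 -0.171   0.099 ]
side [267.6 244.1] [10  8 57] [ 0.494  -0.0282  0.069 ] knob [ 0.5469 -0.0331  0.099 ]
side [274.4 271.4] [12  9 64] [ 0.4928 -0.1007  0.069 ] knob [ 0.5444 -0.1039  0.099 ]
side [282.4 303.3] [12 10 87] [ 0.4916 -0.1735  0.069 ] knob [ 0.5446 -0.1749  0.099 ]
```

```bash
python3 - <<'E'
from rig import ctrl
from h import *
ctrl.gripper_close(20)
for q in ([0,.0075,1,0],[0,1,-.0075,0]):
    print(ctrl.inverse_kinematics([.491,-.1018,.2],np.array(q)/np.linalg.norm(q)))
q=np.array([0,.0075,1,0]);q/=np.linalg.norm(q)
ctrl.movep([.47,-.1018,.22],q)
np.savez("pose.npz",p=ctrl.current_eef_pos(),q=ctrl.current_ee_rot())
c=ctrl.read_camera("wrist"); np.savez("wrist.npz",**c)
cv2.imwrite("pics/w1.png",c["color"][:,:,::-1])
print({k:np.round(v,3).tolist() for k,v in c.items() if k!="color"},ctrl.current_eef_pos(),ctrl.current_ee_rot(),ctrl.current_time_s(),ctrl.current_ft_force(),ctrl.current_q())
E
```

```text
[-0.20443549  0.08296197 -0.15592389  1.33191047  0.         -0.18943577]
[-0.20443549  0.08296197 -0.15592389  1.33191047  0.          2.95215688]
{'fx': 309.707, 'fy': 309.707, 'cx': 322.017, 'cy': 197.891, 'hand_eye': [[0.001, -0.945, -0.326, 0.084], [1.0, 0.0, 0.001, -0.0], [-0.001, -0.326, 0.945, -0.143], [0.0, 0.0, 0.0, 1.0]]} [ 0.47016844 -0.10115349  0.22000837] [1.66371601e-05 6.93994882e-03 9.99975915e-01 7.63330835e-05] 3.3 [-0.29700183  0.65215985  0.69308509] [-2.12008918e-01  4.27041551e-02 -1.55418030e-01  1.37267265e+00
  1.56243150e-04 -1.98128908e-01]
```

View pics/w1.png

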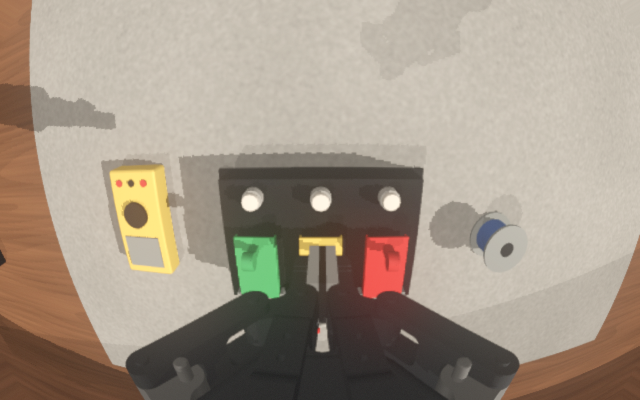

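The wrist view shows the tip tops at about (250,201), (320,199) and (390,201). The block lies nearly square to the tool.

```bash
python3 - <<'E'
from h import *
from scipy.spatial.transform import Rotation as R
c=np.load("wrist.npz");p=np.load("pose.npz");H=c["hand_eye"]
Rw=R.from_quat(p["q"],scalar_first=True).as_matrix()
def wc(u,v,z):
    d=np.array([u-c["cx"],v-c["cy"]])/c["fx"];th=np.hypot(*d)
    r=np.r_[d/th*np.sin(th),np.cos(th)]; r=Rw@H[:3,:3]@r; o=Rw@H[:3,3]+p["p"]
    return o+r*(z-o[2])/r[2]
img=c["color"]
for u,v in ((390,200),(320,199),(250,200)):
    ce,s=blob(img,u,v,14); print(ce,s[2:],wc(*ce,.070).round(4))
E
```

```text
[391.48134328 200.95522388] [ 18  21 268] [ 0.4915 -0.0305  0.07  ]
[321.13114754 201.05245902] [ 20  21 305] [ 0.4905 -0.1023  0.07  ]
[251.72271386 200.65781711] [ 22  21 339] [ 0.4892 -0.1732  0.07  ]
```

All three views agree to within about 2 mm, so I'll tap.

```bash
python3 - <<'E'
from rig import ctrl
from h import *
B={"yellow":[.4905,-.102],"red":[.4917,-.030],"green":[.4893,-.174]}
for n,b in B.items():
    ctrl.movep([*b,.095],ctrl.current_ee_rot()) if n=="yellow" else ctrl.line_to([*b,.095])
    ctrl.line_to([*b,.080],rate=.05)
    hit=ctrl.line_to([*b,.060],rate=.015,max_force=8)
    z1=ctrl.current_eef_pos()[2];f1=ctrl.current_ft_force()[2]
    print(n,hit,ctrl.current_eef_pos().round(4),f1.round(2),ctrl.current_time_s())
    ctrl.line_to([*b,.095],rate=.08)
    if z1<.067:break
E
```

```text
yellow True [ 0.4906 -0.102   0.0633] 9.0 5.3833
```

Yellow stopped at z = 63.3 mm, which is the depth expected for 8 mm of sink plus 1.6 mm of spring. I'll re-touch it to check that it stayed down, and tap red for comparison.

```bash
python3 - <<'E'
from rig import ctrl
y=[.4905,-.102]; r=[.4917,-.030]
for b,f in ((y,2.5),(y,12),(r,8)):
    ctrl.line_to([*b,.095]); ctrl.line_to([*b,.080],rate=.06)
    hit=ctrl.line_to([*b,.058],rate=.015,max_force=f)
    print(hit,ctrl.current_eef_pos().round(4),ctrl.current_ft_force().round(2),ctrl.current_time_s())
    ctrl.line_to([*b,.095],rate=.08)
c=ctrl.current_eef_pos()
ctrl.line_to([.47,-.102,.22],rate=.2)
ctrl.let_go()
import numpy as np,cv2
q=np.array([0,.0075,1,0]);q/=np.linalg.norm(q)
# reachability of the tilted arc
from scipy.spatial.transform import Rotation as R
for k in (0,.5,1):
  for t in np.radians([0,30,60]):
    kn=np.array([.6115-.067*np.cos(t)+.032*np.sin(t),-.1025,.067+.032*np.cos(t)+.067*np.sin(t)])
    Rt=R.from_rotvec([0,k*t,0])*R.from_quat(q,scalar_first=True)
    print(k,t,Rt.as_matrix()[:,2].round(2),ctrl.inverse_kinematics(kn+.016*Rt.as_matrix()[:,2],Rt.as_quat(scalar_first=True)))
im=ctrl.read_camera("wrist")["color"];cv2.imwrite("pics/w2.png",im[:,:,::-1])
print(ctrl.current_time_s(),ctrl.current_eef_pos())
E
```

```text
True [ 0.4904 -0.102   0.064 ] [-0.92  1.02  5.49] 7.6
True [ 0.4905 -0.102   0.0628] [-3.59  0.73 10.34] 9.9167
True [ 0.4918 -0.03    0.0708] [-3.05  0.71  9.68] 12.3083
0 0.0 [ 0.  0. -1.] [-0.18606861  0.22046247 -0.25403961  1.09629425  0.         -0.17106889]
0 0.5235987755982988 [ 0.  0. -1.] [-0.17808319  0.25087441 -0.14910261  1.1708193   0.         -0.16308347]
0 1.0471975511965976 [ 0.  0. -1.] [-0.16763402  0.31214265 -0.0391893   1.21946438  0.         -0.1526343 ]
0.5 0.0 [ 0.  0. -1.] [-0.18606861  0.22046247 -0.25403961  1.09629425  0.         -0.17106889]
0.5 0.5235987755982988 [-0.26  0.   -0.97] [-0.1583657   0.46070187  0.11479855  1.48356137 -0.04082829 -0.13805512]
0.5 1.0471975511965976 [-0.5   0.   -0.87] [-0.13664167  0.76497589  0.55707386  1.88244757 -0.0681612  -0.10351938]
1 0.0 [ 0.  0. -1.] [-0.18606861  0.22046247 -0.25403961  1.09629425  0.         -0.17106889]
1 0.5235987755982988 [-0.5   0.   -0.87] [-0.14352989  0.68288198  0.3838152   1.79086432 -0.0715799  -0.10951398]
1 1.0471975511965976 [-0.87  0.   -0.5 ] None
14.4833 [ 0.47001861 -0.10202922  0.22005833]
```

View pics/w2.png

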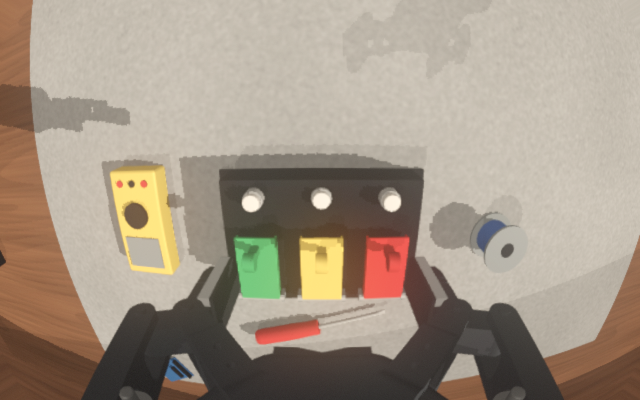

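Red stopped at 70.8 mm and yellow again at 62.8 to 64 mm, so yellow is the loose bolt and it is down. The wrist view shows the yellow knob centred at about (321,255) and all caps shut. Next I'll grasp it and lift to 15° as a first check.

```bash
cat > arc.py <<'E'
from rig import ctrl
import numpy as np
from scipy.spatial.transform import Rotation as R
q=np.array([0,.0075,1,0]);q/=np.linalg.norm(q)
def pose(t,k=.5):
    kn=np.array([.6115-.067*np.cos(t)+.032*np.sin(t),-.1025,.067+.032*np.cos(t)+.067*np.sin(t)])
    Rt=R.from_rotvec([0,k*t,0])*R.from_quat(q,scalar_first=True)
    return kn+.016*Rt.as_matrix()[:,2],Rt.as_quat(scalar_first=True)
def arc(a,b,step=6):
    for d in np.arange(a+step,b+.1,step):
        ctrl.line_to(*pose(np.radians(d)),rate=.05)
        print(d,ctrl.current_ft_force().round(1),ctrl.current_width().round(4),round(ctrl.current_time_s(),1))
E
python3 - <<'E'
from arc import *
import cv2
p,o=pose(0)
ctrl.line_to([p[0],p[1],.15],o,rate=.15)
print(ctrl.line_to(p,o,rate=.06,max_force=12),ctrl.current_eef_pos())
ctrl.gripper_close(30); print(ctrl.current_width(),ctrl.current_ft_force())
arc(0,18)
c=ctrl.read_camera("side")["color"][190:370,200:420]
cv2.imwrite("pics/s2.png",cv2.resize(c,None,fx=3,fy=3)[:,:,::-1])
E
```

```text
False [ 0.54485235 -0.10256498  0.08346983]
0.011165118091847082 [-0.73880567 -4.72074577  1.68142   ]Traceback (most recent call last):
  File "<stdin>", line 7, in <module>
  File "arc.py", line 12, in arc
    print(d,ctrl.current_ft_force().round(1),ctrl.current_width().round(4),round(ctrl.current_time_s(),1))
                                             ^^^^^^^^^^^^^^^^^^^^^^^^^^
AttributeError: 'float' object has no attribute 'round'
```

The grip width is 11.2 mm, so the 12 mm disc is held. The script stopped on a print bug after the 6° step. I'll fix that and continue.

```bash
sed -i 's/ctrl.current_width().round(4)/round(ctrl.current_width(),4)/' arc.py
python3 - <<'E'
from arc import *
import cv2
arc(6,18)
c=ctrl.read_camera("side")["color"][170:350,200:420]
cv2.imwrite("pics/s2.png",cv2.resize(c,None,fx=3,fy=3)[:,:,::-1])
E
```

```text
12.0 [-1.8 -5.1 -1.2] 0.0112 17.8
18.0 [-3.9 -7.2 -1.1] 0.0112 18.1
```

View pics/s2.png

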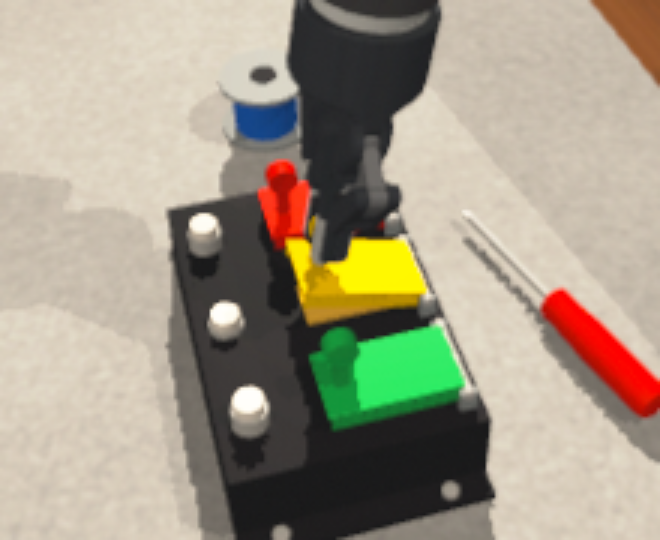

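The side view shows the yellow cap rising in the grip, its bolt visibly lower than the other two, and the red and green caps shut. I'll continue to 60°.

```bash
python3 - <<'E'
from arc import *
import cv2
arc(18,60)
ctrl.hold(.5); print(ctrl.current_eef_pos(),ctrl.current_ft_force(),ctrl.current_width())
c=ctrl.read_camera("side")["color"][150:350,180:440]
cv2.imwrite("pics/s3.png",cv2.resize(c,None,fx=3,fy=3)[:,:,::-1])
E
```

```text
24.0 [-4.8 -6.4 -1.1] 0.0112 18.5
30.0 [-5.7 -5.5  0.3] 0.0111 18.8
36.0 [-6.2 -6.3  2.5] 0.0114 19.1
42.0 [-6.6 -6.   4.4] 0.0109 19.4
48.0 [-7.  -5.7  7. ] 0.0112 19.7
54.0 [-6.2 -6.   7.6] 0.0112 19.9
60.0 [-6.6 -5.9 10. ] 0.0114 20.2
[ 0.59631023 -0.10433849  0.12899029] [-4.62939298 -6.3725308  10.45880603] 0.010918240297064554
```

View pics/s3.png

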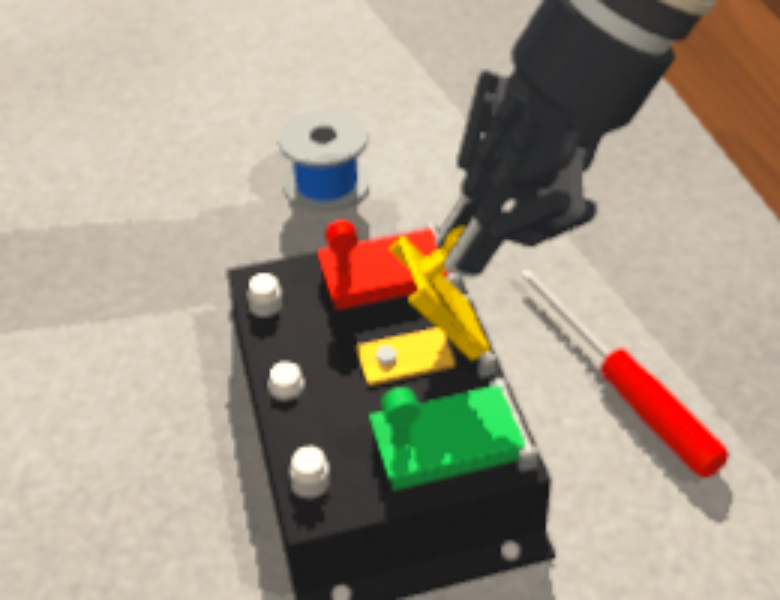

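The yellow cap stands steeply open in the grip with its terminal exposed. The other caps are shut, and the spool and driver are in place.

```bash
python3 - <<'E'
from rig import ctrl
print(ctrl.current_width(),ctrl.current_time_s()); ctrl.hand_in()
E
```

```text
0.01125384147150904 20.7917
the job is handed in; nothing more can be done
```

The loose bolt was the yellow one. I pushed it all the way down, then gripped the yellow cap and handed in while holding it open at about 60°.

- **Finding the bolt:** yellow stopped at z = 63.3 mm on the first tap and was still at 62.8–64.0 mm on two re-taps. That matches 8 mm of sink plus the spring give. Red, tapped for comparison, stopped at 70.8 mm, so it is tight. I did not tap green because yellow was already settled. The highest wrist force I read was about 10 N vertically, against the 40 N limit.
- **Cap angle:** the 60° comes from the commanded arc; the gripper's final height fits a knob at that angle, and the last picture looks the same. I did not measure the angle separately.
- **Last checks:** the finger opening held at 11.3 mm on the 12 mm disc, with a steady wrist force of about 13 N. The last side picture showed the yellow terminal exposed, the red and green caps shut, and the spool and screwdriver in place. The meter was outside that crop, but the arm never went near it.
- **Time:** I handed in at 20.8 s of the 51 s allowed.

One script stopped on a print error partway through the lift; I fixed it and the lift carried on from the same position. No check failed or disagreed.

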